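# Seat the trimmer blade on its locating pin

## Robot

A 6-joint arm with a two-finger parallel gripper is mounted at the origin on a cart in front of the work surface, level with it; the furniture and walls round the work are solid. World frame = base frame: x ahead of the robot, y to its left, z up, the work surface at z = 0. Lengths are in m, angles in degrees, forces in N, time in s.
With the tool pointing down it reaches from about 0.35 to 0.875 m from the base axis. Payload 4.2 kg.
Tool frame: the origin (TCP) lies at the very end of the fingers, on their centre line; the grasp point (between the pads) lies 19 mm behind it (tcp_to_grasp is the z of the grasp point in the tool frame, in m); z points along the fingers, y is the direction in which the jaws open and shut (so a half turn about z gives the same grasp; the last joint's range is limited). The gripper opens to 87 mm and grips with 3 to 60 N. Pads are 19 mm wide; open, the fingers measure 117 mm over their backs; the gripper's body (75 mm by 190 mm) begins 51 mm behind the grasp point.
Start: joints at [-59.209, 22.042, 0.453, 0, -68.411, -14.817], TCP at [0.172, -0.601, 0.223] pointing down, gripper open.
Joint ranges: [-179.83, 179.83], [-69.29, 118.12], [-61.27, 80.66], [-181.25, 117.63], [-171.15, -9.14], [-177.46, 177.46]. Speed limits (degrees/s): [159.86, 159.86, 180, 180, 180, 180].

## Interface

Orientations are given as a 3x3 rotation matrix whose columns are the frame's x, y, z axes.
In Python, from station import sense, capture, camera_params, finish_job, tcp_to_grasp gives the robot as it stands.
- The arm moves only by the shell command python3 -m inch 'ROWS'. ROWS is JSON, a list of rows, each an object of numbers: "jaw": the closure in counts, from 0 (fully open) to 255 (shut); "x", "y", "z": the shift along the world's x, y, z normalised to -1 to 1, where 1 is 0.06 m; "ax", "ay", "az": the turn, a rotation vector about the world's x, y, z normalised to -1 to 1, where 1 is 10 degrees. A call has 1 to 12 rows; each row shifts and turns the pose as measured when the row begins; what a row does not reach is not made up. A row lasts 1/8 s, in which the tool goes at most 62.5 mm and 10.7 degrees, less where a joint would pass 70% of its speed; a pose out of reach is approached as far as the arm can. A call with a number of a shift or a turn outside -1 to 1 is refused whole. A call with a gripper value outside its range is refused whole. The fingers move at their own pace and stop on an object; the grip force is fixed at half the most. Time passes only in rows, so rows that do not move let the fingers close. It gives the time, the measured TCP pose, the force and the opening at its end, in the units of the state.
- sense(): the state, without advancing time (a new reading comes with each control period).
- capture(name): name is "side" or "top" or "wrist"; returns the picture (480x640x3 uint8, red, green, blue); there is no depth.
- camera_params(name): a dict with "vfov" (degrees; the focal length in pixels is half the picture's height over the tangent of half this angle, whatever the lens; pixels are square), "cx", "cy" (the principal point, pixels), "R" (3x3) and "t" (3): a world point X has camera coordinates R X + t. Camera axes: x right, y down, z forward; pixel columns grow to the right and rows downward; lengths in m; the calibration is good to about 2 mm. A picture is of the moment at which its call begins: read the wrist's pose just before it. camera_params takes no time and is no camera call; for the wrist camera it gives the pose at the moment of the call.
- finish_job(): hands the job in, once; it reports no verdict.
The state is a dict: "time_s": time; "joints": joint angles; "joint_velocities": joint speeds; "effort": joint torques, N m; "tcp_pos": TCP position; "ee_rot": TCP orientation; "wrist_force": force on the tool from outside, world axes, zero at the start; "moment": the same for the moment, N m; "gripper_width": opening from 0.0 (shut) to 1.0 (fully open).
Only numpy, scipy, OpenCV 4.12 (cv2) and the standard library are available. Lean on these libraries where they do the work, as an engineer would, in place of code of your own. Each camera call takes 0.05 s, during which the arm holds its last target.

## Task

Take the cork sanding block off the trimmer blade and lay it flat on the bench, clear of the blade holder. Then slide the blade along the holder until its notch is fully home on the brass pin and the blade lies straight in the holder, and after that swing the keeper fully shut over it. Leave the tack tin, the pincers and the cement tube where they are.

Things in the scene. Friction and masses are not known exactly. Their poses are not given: they have to be found in the camera images.
- holder: Fixed green blade holder: flat bed 150 mm wide, 14 mm thick, x from -140 to +120 mm of its origin (on the underside, mid-width). +x: direction in which the blade slides home, to the pin end; y across, z up. At the pin end two dark cheeks, 14 mm wide, 6 mm above the bed (x +68 to +118 mm), leave a channel 106 mm wide centred on y = 0. No other walls.
- pin (a point): Centre of the top of the brass locating pin: fixed, upright, 10 mm in diameter, 10 mm high above the bed, at x = +75 mm, y = 0 of the holder.
- blade: Loose flat steel blade 130 mm long (x), 92 mm wide (y), 8 mm thick, 0.3 kg, lying on the bed. Origin: centre of its underside. A notch 14 mm wide (mouth flared to 25 mm) runs 29 mm deep into the middle of its +x end; the -x end is straight and blunt: push here, the blade is too wide to grasp across. Bright strip along the -y side: ground edge. Slides at about 2 N.
- notch (a point): Point on the blade's top face, 42 mm from its origin along the blade's +x: when the notch is fully home the pin's axis passes through it (5 mm from the bottom of the notch).
- cork_block: Cork sanding block 58 mm (x) by 95 mm (y) by 26 mm high, 0.06 kg, that starts lying on top of the blade, its long side roughly along the blade. Origin: centre of its underside. It can be grasped across its 58 mm width.
- keeper (a joint): Swing keeper: level steel arm on an upright pivot beside the bed, 12 mm above the bed (its pad clears the blade by 1.5 mm). 0 = fully shut (stop), arm along the holder's +y across the blade; grows clockwise seen from above; 1.6 rad = open, arm along the holder's +x. Starts open, moves with a light push (about 1 N at the knob) and stays where left.
- knob (a point): Centre of the top of the keeper's upright red knob: 18 mm in diameter, standing 40 mm tall on the end of the arm, from 34 mm to 74 mm above the bench (this point is at 74 mm). 88 mm from the pivot.
- pivot (a point): Pivot axis of the keeper, at the top of its arm (34 mm above the bench): at x = +30 mm, y = -68 mm of the holder. The bench's own toggle clamp, to the left of the holder, stands about 200 mm high.
- tin_of_tacks: Round open tin of tacks, 68 mm in diameter, 24 mm high, a bystander on the bench. Origin: centre of its underside.
- pincer_tool: Red-handled lasting pincers, 136 x 50 x 13 mm, lying on the bench, a bystander. Origin: centre of its underside.
- cement_tube: Yellow tube of cement with a black cap, 38 x 124 x 23 mm, lying on the bench, a bystander. Origin: centre of its underside.
There are look-alikes about, which are no part of the job. What is shaped like the cork_block but orange is not meant.

How it is judged (in metres and radians):
On the way, in this order (a step that is already met when the one before it is completed fails the run):
1. the cork block has been taken off and lies flat on the bench, clear of blade and holder (height (world z) of cork_block between -0.01 and 0.007 m and angle between cork_block's own z axis and vertical below 0.12 rad and linear speed of cork_block below 0.02 m/s), for 0.2 s.
2. the blade lies flat and straight on the bed with its notch fully home on the pin (horizontal distance between notch and pin below 0.004 m and angle between the x axis of blade and the x axis of holder, either way round below 0.08 rad and z of blade in the frame of holder below 0.0165 m), for 0.2 s.
3. the keeper is shut over the blade (value of joint keeper below 0.12 rad), for 0.2 s.
At the end, for the whole second after the job is handed in: The blade lies flat on the holder's bed at rest, its notch fully home on the pin (within 4 mm) and the blade straight in the holder (within 0.08 rad); the keeper is shut over it (less than 0.12 rad from its stop); the cork block lies flat and at rest on the bench (all of step 1 and all of step 2 and linear speed of blade below 0.02 m/s and value of joint keeper below 0.12 rad); the robot touches nothing.
It fails at once if the tack tin is moved more than 30 mm (distance of tin_of_tacks from where it was at the start of the episode above 0.03 m).
It fails at once if the pincers are moved more than 30 mm (distance of pincer_tool from where it was at the start of the episode above 0.03 m).
It fails at once if the cement tube is moved more than 30 mm (distance of cement_tube from where it was at the start of the episode above 0.03 m).
It also fails if it takes over 64 s, if anything falls off the work surface, if the arm or the gripper's body presses on something with over 40 N, if the wrist force passes 120 N, or if a joint passes its speed limit or range.

## Working session

There is one attempt and no reset: what is moved stays moved. The work goes in short steps, Python scripts to look and compute and a shell command to move; the robot and the scene stay as the last step left them, time stands still between calls to the robot, and variables do not carry over. Pictures are saved under pics/ and viewed, and the job is handed in when it is done.

```bash
mkdir -p pics; python3 - <<'E'
from station import *
import cv2
for n in("top","side"):
    cv2.imwrite(f"pics/{n}0.png",capture(n)[:,:,::-1])
    p=camera_params(n);print(n,p)
s=sense();print(s,tcp_to_grasp)
E
```

```text
top {'vfov': 52.00840987343993, 'cx': 316.8669966055148, 'cy': 229.4021553577694, 'R': array([[ 0.01141301, -0.99985265,  0.01282292],
       [-0.99895344, -0.0119689 , -0.0441448 ],
       [ 0.04429177, -0.01230568, -0.99894285]]), 't': array([-0.25859075,  0.49747163,  1.30278158])}
side {'vfov': 45.16893945810337, 'cx': 313.64545096966, 'cy': 232.2022907120089, 'R': array([[ 0.99525638, -0.09708863,  0.00620716],
       [-0.05497617, -0.61390596, -0.78746244],
       [ 0.08026427,  0.78338577, -0.61633139]]), 't': array([-0.51017128, -0.07668289,  1.50525512])}
{'time_s': 0.1, 'joints': array([-5.92110743e+01,  2.20880211e+01,  3.88819907e-01, -2.49641063e-02,
       -6.84098270e+01, -1.48177870e+01]), 'joint_velocities': array([ 0.05301037, -0.05957679,  0.10085554,  0.15493635,  0.01967033,
        0.10940226]), 'effort': array([-3.11888707e-04, -3.91690600e+01,  1.87934428e+01,  4.23195049e+00,
        1.34468410e-02, -7.90984404e-05]), 'tcp_pos': array([ 0.17185989, -0.60036627,  0.22156062]), 'ee_rot': array([[-9.61444597e-01, -2.74997991e-01, -6.25997957e-04],
       [-2.74998687e-01,  9.61442837e-01,  1.84205568e-03],
       [ 9.52996397e-05,  1.94318310e-03, -9.99998107e-01]]), 'wrist_force': array([-0.11019848, -1.39265154, -0.13544297]), 'moment': array([-0.04917159, -0.01483864,  0.03042239]), 'gripper_width': 0.9976465657803533} -0.0187
```

```bash
ls .
```

```text
pics
```

View pics/top0.png

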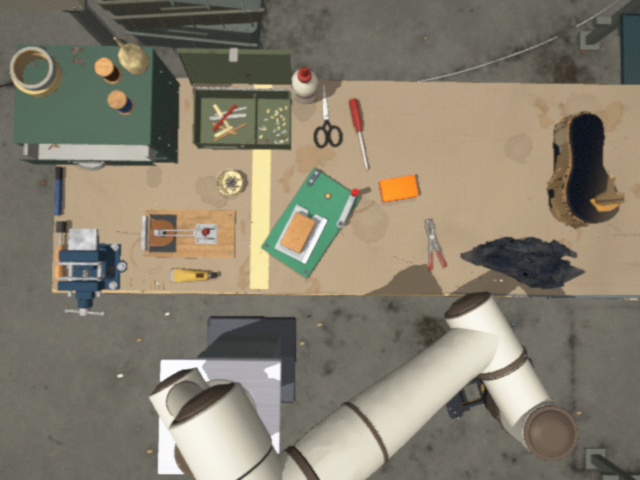

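View pics/side0.png

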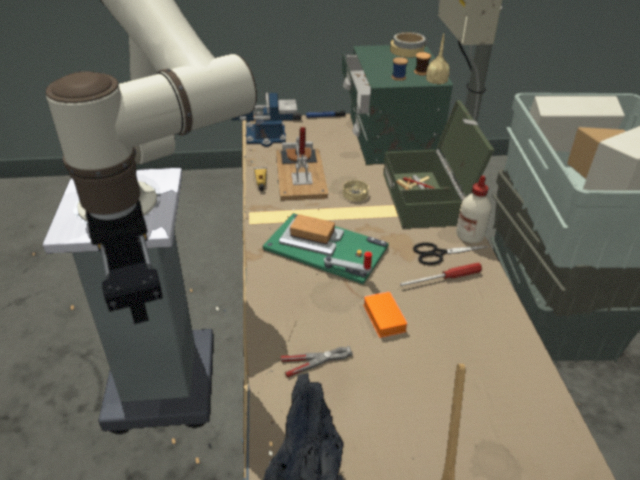

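The top view shows the cork on the blade at about (297,232), and the orange look-alike at (399,188), which is not meant. The pin is near (327,196) and the knob near (355,192). I'll enlarge this area.

```bash
cat > h.py <<'E'
import numpy as np,cv2
from station import *
def K(p):
    f=240/np.tan(np.radians(p['vfov']/2));return f
def proj(p,X):
    c=np.array(p['R'])@np.asarray(X,float)+p['t'];f=K(p);return np.array([p['cx']+f*c[0]/c[2],p['cy']+f*c[1]/c[2]])
def back(p,uv,z):
    f=K(p);d=np.array([(uv[0]-p['cx'])/f,(uv[1]-p['cy'])/f,1.]);R=np.array(p['R'])
    o=-R.T@p['t'];d=R.T@d;return o+d*(z-o[2])/d[2]
def crop(img,x0,y0,w,h,s,name):
    c=img[y0:y0+h,x0:x0+w];c=cv2.resize(c,None,fx=s,fy=s,interpolation=cv2.INTER_CUBIC)
    cv2.imwrite(name,c[:,:,::-1])
E
python3 - <<'E'
from h import *
import cv2
a=cv2.imread("pics/top0.png")[:,:,::-1];crop(a,250,160,130,125,6,"pics/top0c.png")
a=cv2.imread("pics/side0.png")[:,:,::-1];crop(a,255,200,155,140,5,"pics/side0c.png")
E
```

```text
(no output)
```

View pics/top0c.png

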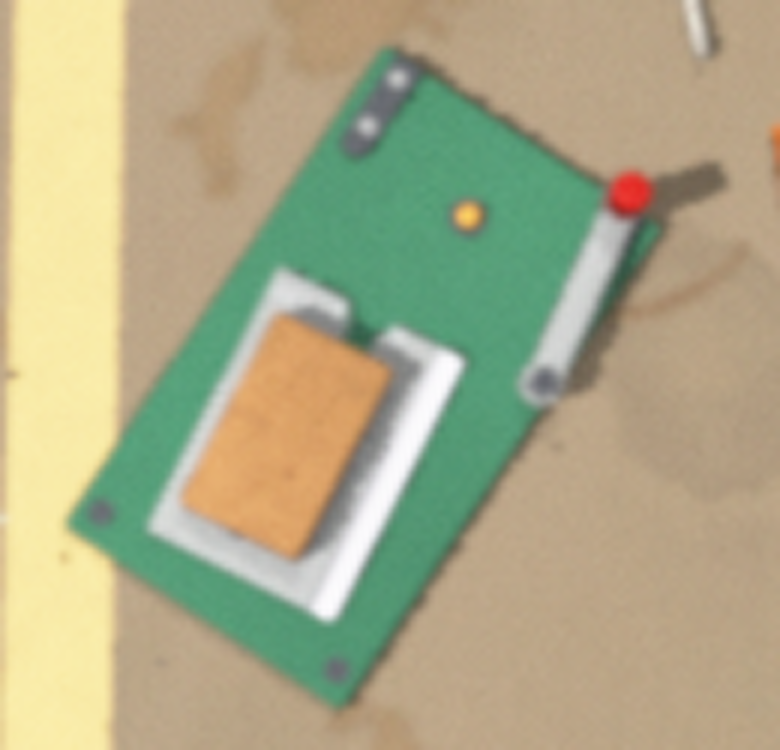

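View pics/side0c.png

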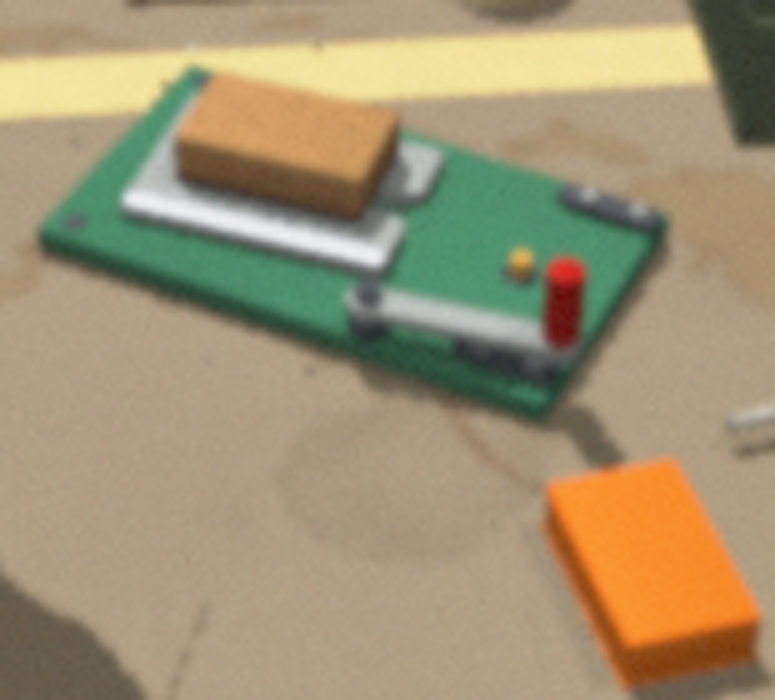

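```bash
cat > m.py <<'E'
from h import *
p=camera_params("top")
def B(u,v,z): return back(p,(250+(u+.5)/6-.5,160+(v+.5)/6-.5),z)
H=[B(*q,.014) for q in[(390,47),(662,225),(343,707),(70,523)]]
Hm=[(.12,.075),(.12,-.075),(-.14,-.075),(-.14,.075)]
Hm+= [(.075,0),(.03,-.068)]
H+=[B(468,215,.024),B(544,382,.034)]
def fit(m,w):
    m=np.array(m);w=np.array(w)[:,:2];mc,wc=m.mean(0),w.mean(0);a=m-mc;b=w-wc
    th=np.arctan2((a[:,0]*b[:,1]-a[:,1]*b[:,0]).sum(),(a*b).sum());c,s=np.cos(th),np.sin(th);R=np.array([[c,-s],[s,c]])
    t=wc-R@mc;return th,t,np.linalg.norm(w-m@R.T-t,axis=1)
th,t,r=fit(Hm,H);print("holder",np.degrees(th),t,r*1e3)
Bl=[B(*q,.022) for q in[(280,268),(463,358),(328,620),(150,528)]]
b,bt,r=fit([(.065,.046),(.065,-.046),(-.065,-.046),(-.065,.046)],Bl);print("blade",np.degrees(b),bt,r*1e3)
R=np.array([[np.cos(th),-np.sin(th)],[np.sin(th),np.cos(th)]])
print("blade in holder",R.T@(bt-t))
Ck=[B(*q,.048) for q in[(278,315),(390,372),(297,558),(182,500)]]
c,ct,r=fit([(.0475,.029),(.0475,-.029),(-.0475,-.029),(-.0475,.029)],Ck);print("cork long axis",np.degrees(c),ct,r*1e3)
kn=B(631,193,.074);pin=B(468,215,.024);pv=B(544,382,.034);print("knob",kn,R.T@(kn[:2]-t),"pin",pin,R.T@(pin[:2]-t),"piv",pv)
for n,uv in dict(tin=(230,182),pinc=(433,245),tube=(195,275),orange=(399,188),clamp=(205,233)).items(): print(n,back(p,uv,.015))
E
python3 m.py
```

```text
holder -32.90642700162079 [ 0.52829889 -0.24098587] [3.2003183  1.96138335 2.36397575 3.3160891  1.72302451 0.49754321]
blade -26.13940078266284 [ 0.48878204 -0.2092895 ] [1.14077809 0.79939196 1.83076705 1.89292   ]
blade in holder [-0.05039637  0.00514271]
cork long axis -26.221048383454686 [ 0.49083529 -0.20175579] [2.91821163 2.98623527 2.71840608 2.58521249]
knob [ 0.5953843 -0.3478815  0.074    ] [ 0.1143952  -0.05329978] pin [ 0.59076679 -0.28008184  0.024     ] [0.07368509 0.00111348] piv [ 0.51646878 -0.31388202  0.034     ]
tin [ 0.62445602 -0.01896876  0.015     ]
pinc [ 0.46234209 -0.56366265  0.015     ]
tube [0.37556003 0.06880457 0.015     ]
orange [ 0.6142526  -0.47195818  0.015     ]
clamp [0.48721209 0.04477039 0.015     ]
```

```bash
python3 -m inch '[{"x":0.66,"y":0.83,"az":-0.53,"jaw":0},{"x":0.66,"y":0.83,"az":-0.53,"jaw":0},{"x":0.66,"y":0.83,"az":-0.53,"jaw":0},{"x":0.66,"y":0.83,"az":-0.53,"jaw":0},{"x":0.66,"y":0.83,"az":-0.53,"jaw":0},{"x":0.66,"y":0.83,"az":-0.53,"jaw":0},{"x":0.66,"y":0.83,"az":-0.53,"jaw":0},{"x":0.66,"y":0.83,"az":-0.53,"jaw":0},{"z":-0.3,"jaw":0},{"jaw":0}]'
python3 - <<'E'
from h import *
p=camera_params("wrist");i=capture("wrist");s=sense();print(s['tcp_pos'],s['ee_rot'],p)
cv2.imwrite("pics/w1.png",i[:,:,::-1])
E
```

```text
[ 0.171887   -0.60044673  0.22172611] [[-9.61431788e-01 -2.75042953e-01 -5.39356305e-04]
 [-2.75043466e-01  9.61430562e-01  1.53850624e-03]
 [ 9.53983351e-05  1.62751523e-03 -9.99998671e-01]] {'vfov': 58.65332276038819, 'cx': 319.34478365161294, 'cy': 231.21251682633587, 'R': array([[-0.27660764,  0.96098008,  0.00234431],
       [ 0.92449943,  0.2654397 ,  0.27357371],
       [ 0.26227661,  0.0778399 , -0.96184818]]), 't': array([ 0.62547549, -0.03189046,  0.39123822])}$[0]: bad value
```

View pics/w1.png

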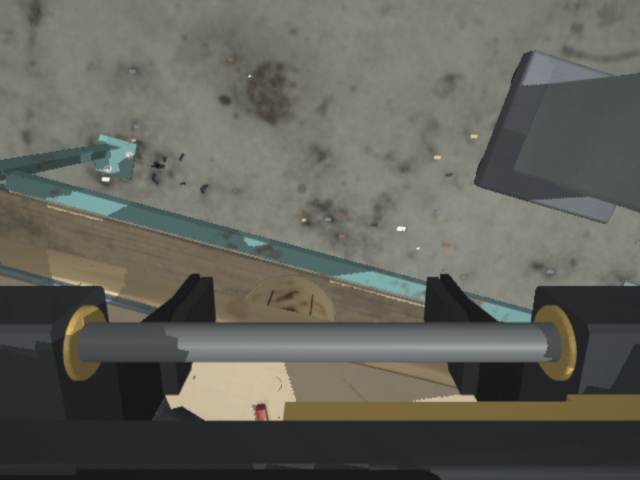

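The row was refused. The rows probably need every key, so I'll retry with all of them.

```bash
python3 -m inch '[{"x":0.66,"y":0.83,"z":0,"ax":0,"ay":0,"az":-0.53,"jaw":0}]'
```

```text
time_s: 0.28
tcp_pos: [0.2095, -0.5529, 0.2204]
ee_rot: [[-0.984, -0.177, -0.001], [-0.177, 0.984, 0.002], [0.001, 0.002, -1.0]]
wrist_force: [1.9, -0.0, 0.0]
gripper_width: 0.996
```

```bash
python3 -m inch '[{"x":0.67,"y":0.84,"z":0,"ax":0,"ay":0,"az":-0.52,"jaw":0},{"x":0.67,"y":0.84,"z":0,"ax":0,"ay":0,"az":-0.52,"jaw":0},{"x":0.67,"y":0.84,"z":0,"ax":0,"ay":0,"az":-0.52,"jaw":0},{"x":0.67,"y":0.84,"z":0,"ax":0,"ay":0,"az":-0.52,"jaw":0},{"x":0.67,"y":0.84,"z":0,"ax":0,"ay":0,"az":-0.52,"jaw":0},{"x":0.67,"y":0.84,"z":0,"ax":0,"ay":0,"az":-0.52,"jaw":0},{"x":0.67,"y":0.84,"z":0,"ax":0,"ay":0,"az":-0.52,"jaw":0},{"x":0,"y":0,"z":0,"ax":0,"ay":0,"az":0,"jaw":0}]'
python3 - <<'E'
from h import *
p=camera_params("wrist");i=capture("wrist");s=sense();print(s['tcp_pos'],np.degrees(np.arctan2(s['ee_rot'][1,1],s['ee_rot'][0,1])),p)
cv2.imwrite("pics/w2.png",i[:,:,::-1])
E
```

```text
time_s: 1.27
tcp_pos: [0.4843, -0.2032, 0.2187]
ee_rot: [[-0.888, 0.459, 0.001], [0.459, 0.888, 0.004], [0.002, 0.004, -1.0]]
wrist_force: [0.2, -0.4, -0.3]
gripper_width: 1.002
[ 0.48306413 -0.20439001  0.21859847] 62.60407618468817 {'vfov': 58.65332276038819, 'cx': 319.34478365161294, 'cy': 231.21251682633587, 'R': array([[ 0.45744093,  0.88922874,  0.00447764],
       [ 0.85517288, -0.44129101,  0.27192202],
       [ 0.24377682, -0.12055911, -0.96230887]]), 't': array([-0.04036474, -0.5362475 ,  0.24398494])}
```

View pics/w2.png

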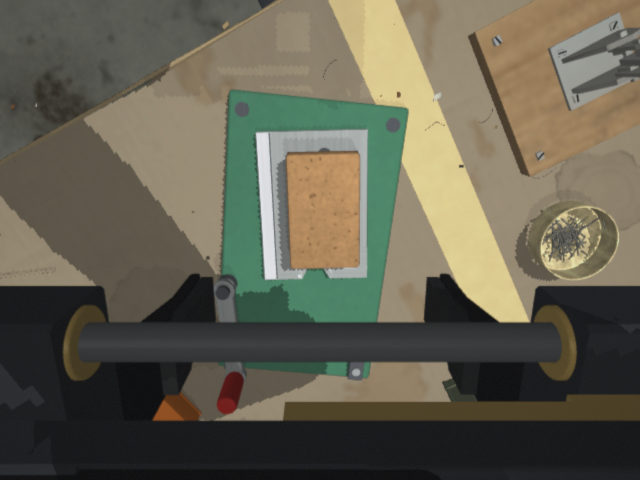

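```bash
python3 - <<'E'
from h import *
p=camera_params("wrist")
for n,z,q in(("cork",.048,[(288,153),(359,151),(359,270),(289,268)]),("blade",.022,[(257,133),(367,129),(367,277),(266,279)])):
    w=np.array([back(p,a,z)[:2] for a in q]);print(n,w.mean(0),w.tolist());d=(w[2]+w[3]-w[0]-w[1])/2;print(np.degrees(np.arctan2(d[1],d[0])),np.linalg.norm(d),np.linalg.norm(w[1]-w[0]))
for a in[(231,91),(408,108)]:print(back(p,a,.014))
E
```

```text
cork [ 0.48846971 -0.20403743] [[0.4338474260061825, -0.2069642344215558], [0.4575658724193763, -0.1577532293331051], [0.5453870550967366, -0.20032476863764453], [0.5170784907180044, -0.25110750599115955]]
-26.882695741535333 0.09588838532615462 0.05462863463487868
blade [ 0.48665353 -0.21181055] [[0.4093167107555003, -0.2245017022782172], [0.44779564423401336, -0.14304586348800175], [0.5648161068418137, -0.19903962931843444], [0.5246856725631422, -0.2806549869762262]]
-25.76113957421909 0.12901725225950353 0.09008708006513143
[ 0.37032638 -0.22798664  0.014     ]
[ 0.44880282 -0.10501333  0.014     ]
```

```bash
python3 -m inch '[{"x":0.1,"y":0.02,"z":-0.8,"ax":0,"ay":0,"az":0.1,"jaw":0},{"x":0,"y":0,"z":-0.8,"ax":0,"ay":0,"az":0,"jaw":0},{"x":0,"y":0,"z":-0.8,"ax":0,"ay":0,"az":0,"jaw":0},{"x":0,"y":0,"z":0,"ax":0,"ay":0,"az":0,"jaw":0}]'
```

```text
time_s: 1.82
tcp_pos: [0.4866, -0.2068, 0.0726]
ee_rot: [[-0.895, 0.447, 0.002], [0.447, 0.894, 0.003], [-0.0, 0.004, -1.0]]
wrist_force: [0.1, -0.2, 1.0]
gripper_width: 1.0
```

```bash
python3 -m inch '[{"x":0.05,"y":0.06,"z":-0.4,"ax":0,"ay":0,"az":0,"jaw":0},{"x":0,"y":0,"z":-0.36,"ax":0,"ay":0,"az":0,"jaw":0},{"x":0,"y":0,"z":0,"ax":0,"ay":0,"az":0,"jaw":0}]'
```

```text
time_s: 2.2
tcp_pos: [0.4929, -0.2067, 0.0323]
ee_rot: [[-0.894, 0.448, 0.011], [0.448, 0.894, 0.001], [-0.01, 0.005, -1.0]]
wrist_force: [-0.0, -0.1, 0.4]
gripper_width: 1.0
```

```bash
python3 -m inch '[{"x":-0.04,"y":0.05,"z":-0.09,"ax":0,"ay":0,"az":0,"jaw":60},{"x":0,"y":0,"z":0,"ax":0,"ay":0,"az":0,"jaw":255},{"x":0,"y":0,"z":0,"ax":0,"ay":0,"az":0,"jaw":255},{"x":0,"y":0,"z":0,"ax":0,"ay":0,"az":0,"jaw":255},{"x":0,"y":0,"z":0,"ax":0,"ay":0,"az":0,"jaw":255},{"x":0,"y":0,"z":0,"ax":0,"ay":0,"az":0,"jaw":255},{"x":0,"y":0,"z":0,"ax":0,"ay":0,"az":0,"jaw":255}]'
```

```text
time_s: 3.08
tcp_pos: [0.4932, -0.2045, 0.0316]
ee_rot: [[-0.894, 0.448, 0.02], [0.448, 0.894, -0.001], [-0.018, 0.008, -1.0]]
wrist_force: [0.5, 0.7, -0.8]
gripper_width: 0.668
```

```bash
python3 -m inch '[{"x":0,"y":0,"z":0.4,"ax":0,"ay":0.06,"az":0,"jaw":255},{"x":0,"y":0,"z":0.7,"ax":0,"ay":0.05,"az":0,"jaw":255},{"x":0,"y":0,"z":0.7,"ax":0,"ay":0,"az":0,"jaw":255},{"x":0,"y":0,"z":0,"ax":0,"ay":0,"az":0,"jaw":255}]'
python3 - <<'E'
from h import *
i=capture("top");crop(i,250,160,200,130,4,"pics/top1c.png")
print(back(camera_params("top"),(375,240),0))
E
```

```text
time_s: 3.58
tcp_pos: [0.4919, -0.2044, 0.1415]
ee_rot: [[-0.894, 0.448, -0.004], [0.448, 0.894, -0.001], [0.003, -0.002, -1.0]]
wrist_force: [1.2, 0.7, -1.2]
gripper_width: 0.669
[ 0.47425361 -0.41025509  0.        ]
```

View pics/top1c.png

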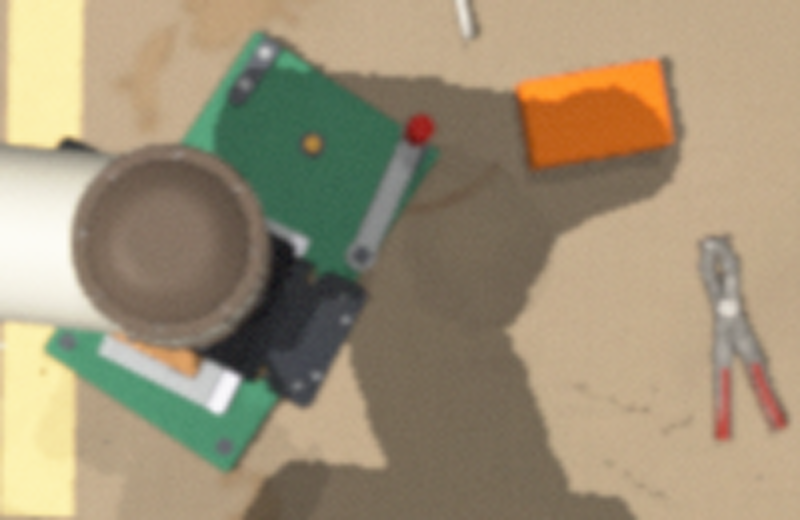

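```bash
python3 -m inch '[{"x":-0.1,"y":-0.9,"z":0,"ax":0,"ay":0,"az":0,"jaw":255},{"x":-0.1,"y":-0.9,"z":0,"ax":0,"ay":0,"az":0,"jaw":255},{"x":-0.1,"y":-0.9,"z":0,"ax":0,"ay":0,"az":0,"jaw":255},{"x":-0.1,"y":-0.9,"z":0,"ax":0,"ay":0,"az":0,"jaw":255},{"x":0,"y":0,"z":-0.7,"ax":0,"ay":0,"az":0,"jaw":255},{"x":0,"y":0,"z":-0.6,"ax":0,"ay":0,"az":0,"jaw":255},{"x":0,"y":0,"z":0,"ax":0,"ay":0,"az":0,"jaw":255}]'
```

```text
time_s: 4.5
tcp_pos: [0.4593, -0.4234, 0.0478]
ee_rot: [[-0.893, 0.449, -0.023], [0.448, 0.894, 0.01], [0.026, -0.001, -1.0]]
wrist_force: [-0.1, 0.3, -1.0]
gripper_width: 0.668
```

```bash
python3 -m inch '[{"x":0,"y":0,"z":-0.3,"ax":-0.06,"ay":-0.12,"az":0,"jaw":255},{"x":0,"y":0,"z":-0.25,"ax":0,"ay":0,"az":0,"jaw":255},{"x":0,"y":0,"z":0,"ax":0,"ay":0,"az":0,"jaw":255},{"x":0,"y":0,"z":0,"ax":0,"ay":0,"az":0,"jaw":255}]'
```

```text
time_s: 5.0
tcp_pos: [0.4614, -0.4241, 0.0163]
ee_rot: [[-0.895, 0.446, -0.001], [0.446, 0.895, -0.003], [-0.001, -0.003, -1.0]]
wrist_force: [-0.3, 0.2, -0.2]
gripper_width: 0.664
```

```bash
python3 -m inch '[{"x":0,"y":0,"z":-0.07,"ax":0,"ay":0,"az":0,"jaw":255},{"x":0,"y":0,"z":-0.05,"ax":0,"ay":0,"az":0,"jaw":255},{"x":0,"y":0,"z":0,"ax":0,"ay":0,"az":0,"jaw":255}]'
```

```text
time_s: 5.38
tcp_pos: [0.4627, -0.4247, 0.0106]
ee_rot: [[-0.895, 0.446, 0.002], [0.446, 0.895, -0.005], [-0.004, -0.003, -1.0]]
wrist_force: [-0.4, -0.7, 0.6]
gripper_width: 0.667
```

Down and near contact (cork bottom about 1 mm up). Next I release it and rise.

```bash
python3 -m inch '[{"x":0,"y":0,"z":-0.02,"ax":0,"ay":0,"az":0,"jaw":255},{"x":0,"y":0,"z":0,"ax":0,"ay":0,"az":0,"jaw":30},{"x":0,"y":0,"z":0,"ax":0,"ay":0,"az":0,"jaw":30},{"x":0,"y":0,"z":0,"ax":0,"ay":0,"az":0,"jaw":30},{"x":0,"y":0,"z":0.4,"ax":0,"ay":0,"az":0,"jaw":30},{"x":0,"y":0,"z":0.9,"ax":0,"ay":0,"az":0,"jaw":30},{"x":0,"y":0,"z":0.9,"ax":0,"ay":0,"az":0,"jaw":30}]'
python3 - <<'E'
from h import *
i=capture("side");crop(i,255,180,190,150,4,"pics/side2c.png");i=capture("top");crop(i,250,160,200,130,4,"pics/top2c.png")
E
```

```text
time_s: 6.25
tcp_pos: [0.4594, -0.4228, 0.1393]
ee_rot: [[-0.895, 0.446, -0.008], [0.446, 0.895, 0.002], [0.008, -0.002, -1.0]]
wrist_force: [1.5, -0.4, -0.5]
gripper_width: 0.885
```

View pics/side2c.png

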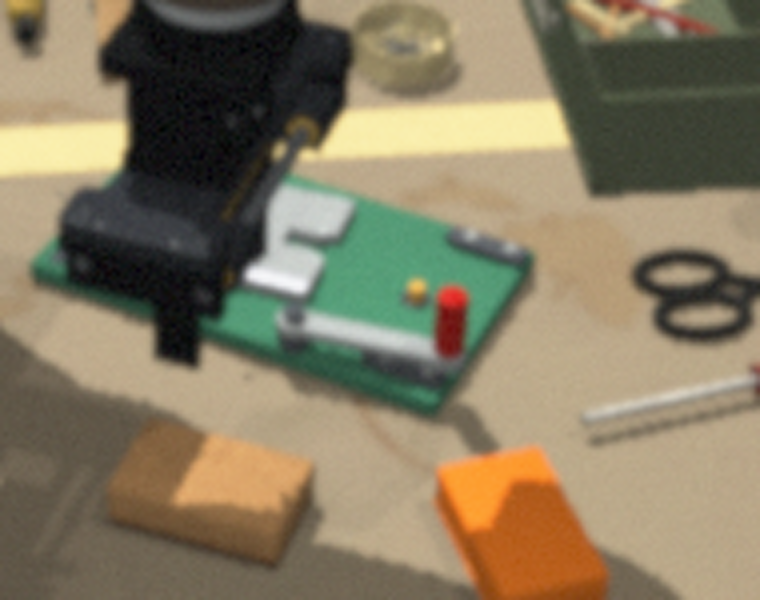

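View pics/top2c.png

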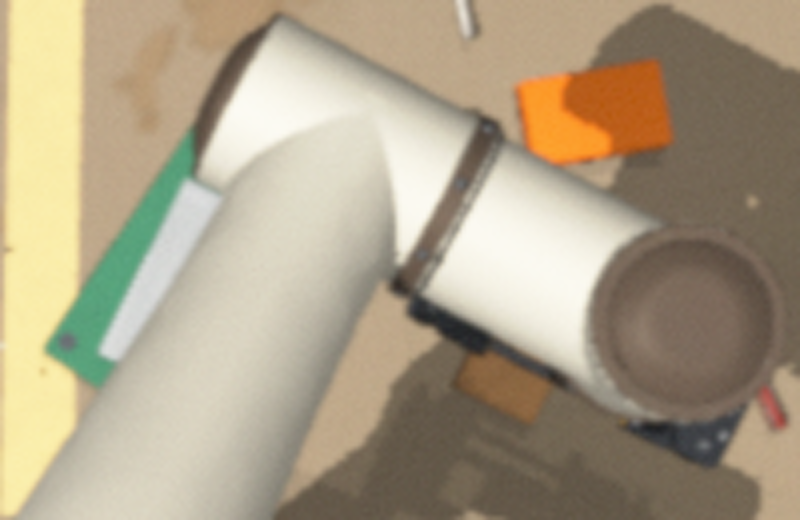

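```bash
python3 -m inch '[{"x":-0.2,"y":0.9,"z":0,"ax":0,"ay":0,"az":-0.1,"jaw":102},{"x":-0.2,"y":0.9,"z":0,"ax":0,"ay":0,"az":-0.1,"jaw":102},{"x":-0.2,"y":0.9,"z":0,"ax":0,"ay":0,"az":-0.1,"jaw":102},{"x":-0.2,"y":0.9,"z":0,"ax":0,"ay":0,"az":-0.1,"jaw":102},{"x":-0.1,"y":0.9,"z":0,"ax":0,"ay":0,"az":-0.1,"jaw":102},{"x":0,"y":0,"z":0,"ax":0,"ay":0,"az":-0.1,"jaw":102}]'
python3 - <<'E'
from h import *
s=sense();print(s['joints'],np.degrees(np.arctan2(s['ee_rot'][1,1],s['ee_rot'][0,1])))
i=capture("top");crop(i,250,160,200,130,4,"pics/top3c.png")
E
```

```text
time_s: 7.1
tcp_pos: [0.407, -0.1492, 0.1446]
ee_rot: [[-0.841, 0.541, 0.007], [0.541, 0.841, -0.009], [-0.011, -0.003, -1.0]]
wrist_force: [-0.3, -0.9, -0.2]
gripper_width: 0.603
[   1.88995523    7.64698431  -32.31143693    0.66343732  -49.63029568
 -125.04910676] 57.267764986275935
```

View pics/top3c.png

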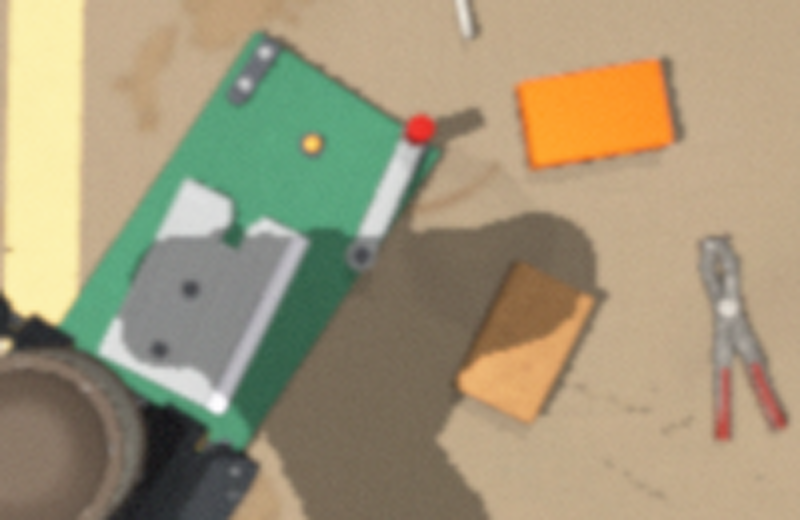

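```bash
python3 -m inch '[{"x":0.03,"y":-0.22,"z":-0.4,"ax":0.05,"ay":0.05,"az":0,"jaw":102},{"x":0,"y":0,"z":-0.7,"ax":0,"ay":0,"az":0,"jaw":102},{"x":0,"y":0,"z":-0.6,"ax":0,"ay":0,"az":0,"jaw":102},{"x":0,"y":0,"z":0,"ax":0,"ay":0,"az":0,"jaw":102}]'
```

```text
time_s: 7.65
tcp_pos: [0.4118, -0.1677, 0.0407]
ee_rot: [[-0.838, 0.546, 0.004], [0.546, 0.838, -0.001], [-0.004, 0.001, -1.0]]
wrist_force: [0.3, 0.6, -0.2]
gripper_width: 0.601
```

```bash
python3 -m inch '[{"x":0,"y":0,"z":-0.22,"ax":0,"ay":0,"az":0,"jaw":102},{"x":0,"y":0,"z":-0.15,"ax":0,"ay":0,"az":0,"jaw":102},{"x":0,"y":0,"z":0,"ax":0,"ay":0,"az":0,"jaw":102}]'
```

```text
time_s: 8.02
tcp_pos: [0.4141, -0.1691, 0.0193]
ee_rot: [[-0.837, 0.547, 0.009], [0.547, 0.837, -0.002], [-0.008, 0.003, -1.0]]
wrist_force: [-0.4, 0.6, -0.2]
gripper_width: 0.6
```

```bash
python3 -m inch '[{"x":0,"y":0,"z":-0.06,"ax":0,"ay":0.05,"az":0,"jaw":102},{"x":0.11,"y":-0.072,"z":0,"ax":0,"ay":0,"az":0,"jaw":102},{"x":0.11,"y":-0.072,"z":0,"ax":0,"ay":0,"az":0,"jaw":102}]'
```

```text
time_s: 8.4
tcp_pos: [0.4276, -0.1777, 0.0164]
ee_rot: [[-0.838, 0.546, -0.0], [0.546, 0.838, -0.002], [-0.0, -0.002, -1.0]]
wrist_force: [-0.7, 1.3, -0.4]
gripper_width: 0.603
```

```bash
python3 -m inch '[{"x":0.11,"y":-0.072,"z":0,"ax":0,"ay":0,"az":0,"jaw":102},{"x":0.11,"y":-0.072,"z":0,"ax":0,"ay":0,"az":0,"jaw":102},{"x":0.11,"y":-0.072,"z":0,"ax":0,"ay":0,"az":0,"jaw":102}]'
python3 - <<'E'
from h import *
i=capture("top");crop(i,250,160,130,125,6,"pics/top4c.png")
E
```

```text
time_s: 8.78
tcp_pos: [0.4479, -0.1915, 0.0163]
ee_rot: [[-0.837, 0.546, -0.003], [0.546, 0.837, -0.001], [0.002, -0.002, -1.0]]
wrist_force: [-2.9, 3.1, 2.7]
gripper_width: 0.597
```

View pics/top4c.png

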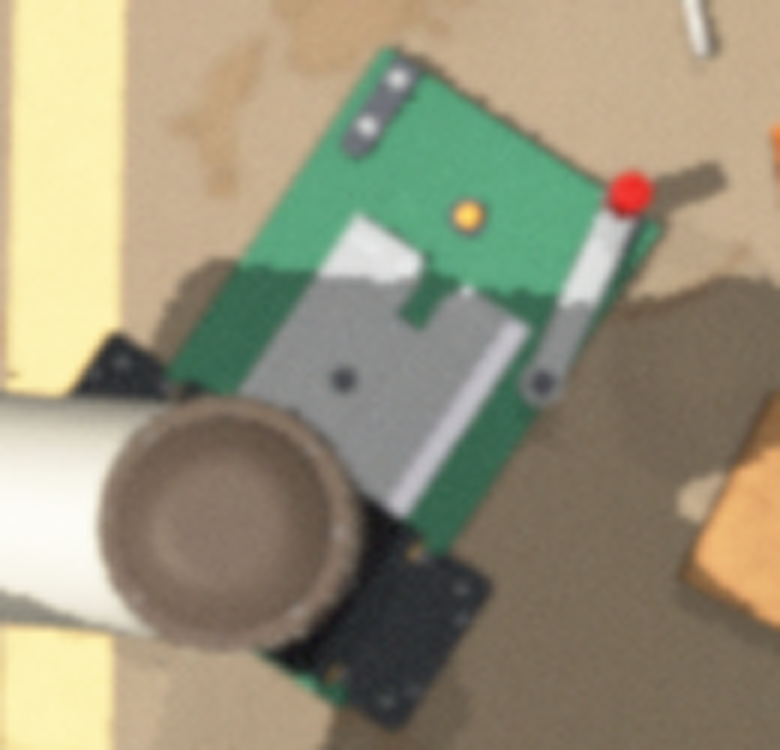

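```bash
cat >> m.py <<'E'
def W2H(w): return R.T@(np.array(w)[:2]-t)
E
cat > q.py <<'E'
from m import *
import sys
print('---')
a=[float(v) for v in sys.argv[1:]]
for i in range(0,len(a),3): print(a[i:i+3],(W2H(B(*a[i:i+3]))*1e3).round(1))
E
python3 q.py 360 213 .022 530 322 .022 422 260 .022 462 287 .022 411 317 .014 468 215 .024 400 512 .022 240 385 .022 | sed 1,/---/d
```

```text
[360.0, 213.0, 0.022] [48.1 41.6]
[530.0, 322.0, 0.022] [ 49.4 -48. ]
[422.0, 260.0, 0.022] [45.9  7.1]
[462.0, 287.0, 0.022] [ 45.7 -14.3]
[411.0, 317.0, 0.014] [22.7 -2.6]
[468.0, 215.0, 0.024] [73.7  1.1]
[400.0, 512.0, 0.022] [-52.6 -46.5]
[240.0, 385.0, 0.022] [-44.9  43.5]
```

```bash
python3 -m inch '[{"x":0.125,"y":-0.05,"z":0,"ax":0,"ay":0,"az":0,"jaw":102},{"x":0.125,"y":-0.05,"z":0,"ax":0,"ay":0,"az":0,"jaw":102},{"x":0.0,"y":0,"z":0,"ax":0,"ay":0,"az":0,"jaw":102}]'
python3 - <<'E'
from h import *
i=capture("top");crop(i,250,160,130,125,6,"pics/top5c.png")
E
```

```text
time_s: 9.2
tcp_pos: [0.4656, -0.1988, 0.0164]
ee_rot: [[-0.837, 0.547, -0.0], [0.547, 0.837, -0.002], [-0.001, -0.002, -1.0]]
wrist_force: [-0.6, -0.4, -1.0]
gripper_width: 0.602
```

View pics/top5c.png

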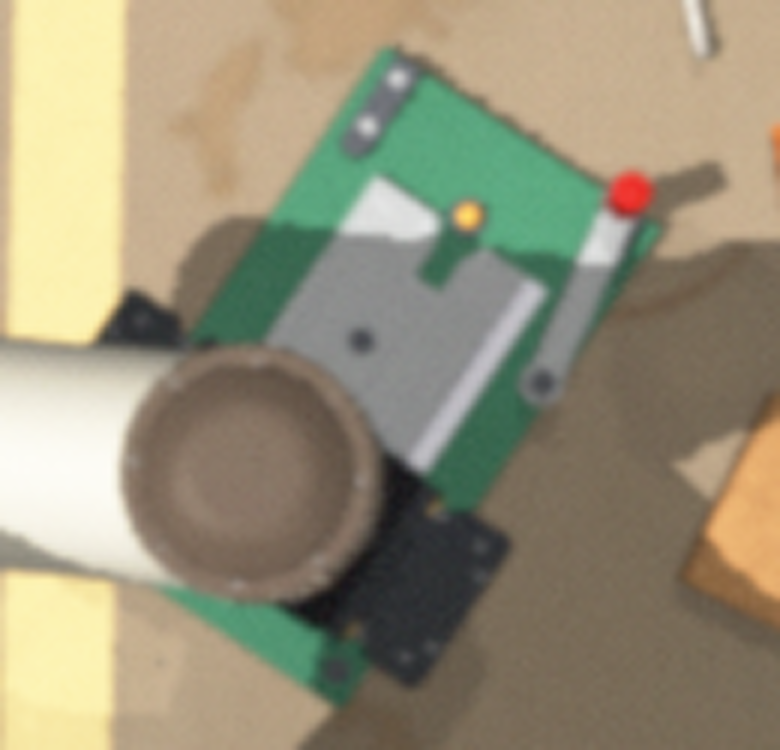

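```bash
python3 -m inch '[{"x":0.115,"y":-0.068,"z":0,"ax":0,"ay":0,"az":0,"jaw":102},{"x":0.112,"y":-0.072,"z":0,"ax":0,"ay":0,"az":0,"jaw":102},{"x":0.0,"y":0,"z":0,"ax":0,"ay":0,"az":0,"jaw":102}]'
python3 - <<'E'
from h import *
i=capture("top");crop(i,250,160,130,125,6,"pics/top6c.png")
E
```

```text
time_s: 9.62
tcp_pos: [0.4799, -0.2075, 0.0164]
ee_rot: [[-0.838, 0.546, -0.0], [0.546, 0.838, -0.002], [-0.001, -0.002, -1.0]]
wrist_force: [-0.5, -0.2, -0.0]
gripper_width: 0.601
```

View pics/top6c.png

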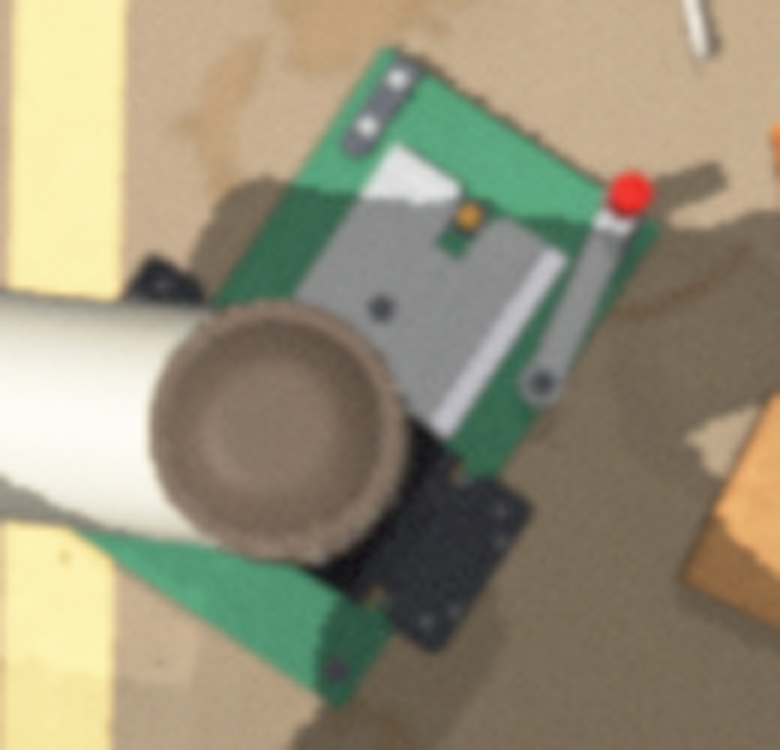

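```bash
python3 -m inch '[{"x":0.112,"y":-0.072,"z":0,"ax":0,"ay":0,"az":0,"jaw":102},{"x":0.09,"y":-0.058,"z":0,"ax":0,"ay":0,"az":0,"jaw":102},{"x":0,"y":0,"z":0,"ax":0,"ay":0,"az":0,"jaw":102}]'; python3 -m inch '[{"x":0.045,"y":-0.029,"z":0,"ax":0,"ay":0,"az":0,"jaw":102},{"x":0.045,"y":-0.029,"z":0,"ax":0,"ay":0,"az":0,"jaw":102}]'
```

```text
time_s: 10.05
tcp_pos: [0.4917, -0.2155, 0.0164]
ee_rot: [[-0.838, 0.546, -0.002], [0.546, 0.838, -0.001], [0.001, -0.002, -1.0]]
wrist_force: [-1.5, -0.1, 0.1]
gripper_width: 0.603
time_s: 10.3
tcp_pos: [0.4915, -0.2165, 0.0157]
ee_rot: [[-0.837, 0.547, -0.015], [0.547, 0.837, 0.003], [0.014, -0.005, -1.0]]
wrist_force: [-5.6, 8.6, 7.0]
gripper_width: 0.6
```

```bash
python3 -m inch '[{"x":0.05,"y":-0.032,"z":0.02,"ax":0,"ay":-0.1,"az":0,"jaw":102}]'; python3 - <<'E'
from h import *
i=capture("top");crop(i,250,160,130,125,6,"pics/top7c.png")
E
```

```text
time_s: 10.42
tcp_pos: [0.4911, -0.2169, 0.0157]
ee_rot: [[-0.837, 0.547, -0.004], [0.547, 0.837, 0.006], [0.007, 0.003, -1.0]]
wrist_force: [-4.4, 5.5, -1.5]
gripper_width: 0.6
```

View pics/top7c.png

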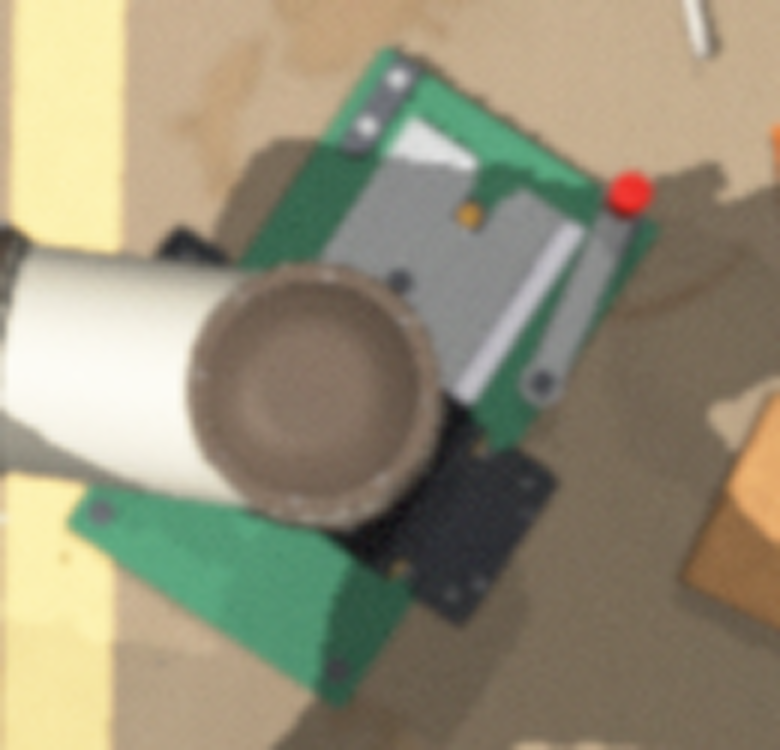

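```bash
python3 -m inch '[{"x":-0.28,"y":0.18,"z":0.02,"ax":0,"ay":0,"az":0,"jaw":102},{"x":-0.1,"y":0.07,"z":0.6,"ax":0,"ay":0,"az":0,"jaw":102},{"x":-0.6,"y":0.4,"z":0.8,"ax":0,"ay":0,"az":0.8,"jaw":102},{"x":-0.6,"y":0.4,"z":0.2,"ax":0,"ay":0,"az":0.8,"jaw":102},{"x":0,"y":0,"z":0,"ax":0,"ay":0,"az":0.8,"jaw":102}]'; python3 - <<'E'
from h import *
i=capture("top");crop(i,250,160,130,125,6,"pics/top8c.png")
i=capture("side");crop(i,300,205,100,80,7,"pics/side8c.png")
E
```

```text
time_s: 11.1
tcp_pos: [0.4001, -0.154, 0.1145]
ee_rot: [[-0.989, 0.145, 0.006], [0.145, 0.989, 0.003], [-0.006, 0.003, -1.0]]
wrist_force: [0.1, -0.0, 0.1]
gripper_width: 0.604
```

View pics/top8c.png

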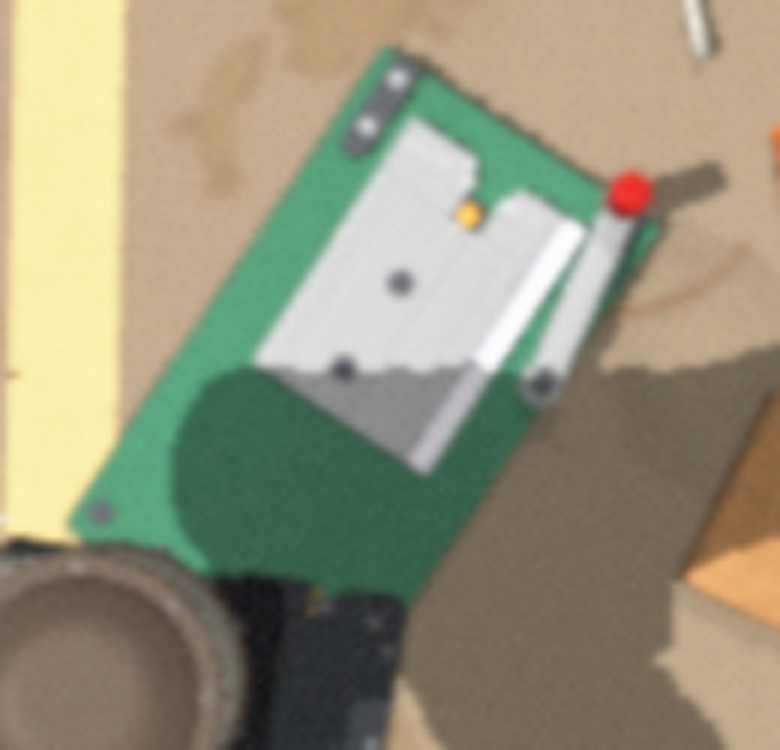

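View pics/side8c.png

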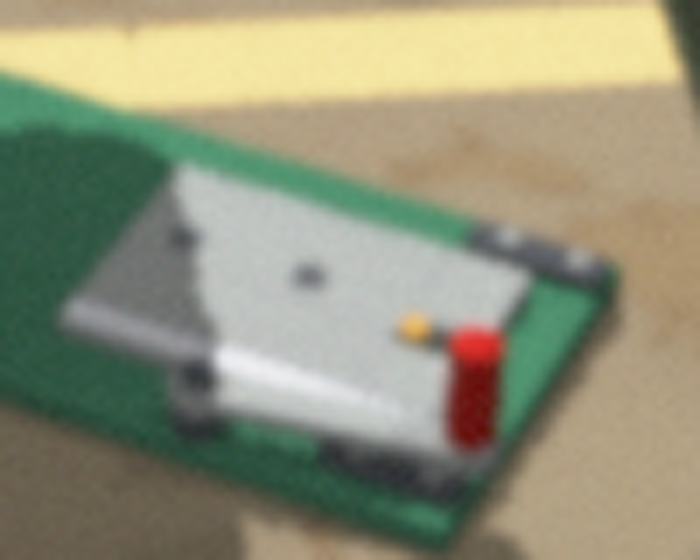

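```bash
cat >q2.py <<'E'
from m import *
print('---')
w=[B(*q,.022) for q in[(412,117),(585,228),(428,473),(255,362)]]
b,bt,r=fit([(.065,.046),(.065,-.046),(-.065,-.046),(-.065,.046)],w);print(np.degrees(b),bt,r,W2H(bt))
n=bt+.042*np.array([np.cos(b),np.sin(b)]);print("notch",n,"pin",pin,n-pin[:2],"yaw rel",np.degrees(b-th))
print(pv,kn,np.degrees(np.arctan2(*(kn-pv)[1::-1])))
E
python3 q2.py|sed 1,/---/d
```

```text
-31.96676396151168 [ 0.55524586 -0.2592932 ] [0.00035426 0.00057531 0.00055116 0.00068773] [ 0.03256937 -0.00073064]
notch [ 0.59087678 -0.28152914] pin [ 0.59076679 -0.28008184  0.024     ] [ 0.00011    -0.00144731] yaw rel 0.9396630401091121
[ 0.51646878 -0.31388202  0.034     ] [ 0.5953843 -0.3478815  0.074    ] -23.308012899456813
```

```bash
python3 -m inch '[{"x":0.66,"y":-0.65,"z":0.3,"ax":0,"ay":0,"az":0.16,"jaw":128},{"x":0.66,"y":-0.65,"z":0,"ax":0,"ay":0,"az":0.16,"jaw":128},{"x":0.66,"y":-0.65,"z":0,"ax":0,"ay":0,"az":0.16,"jaw":128},{"x":0.66,"y":-0.65,"z":0,"ax":0,"ay":0,"az":0.16,"jaw":128},{"x":0.66,"y":-0.65,"z":0,"ax":0,"ay":0,"az":0.16,"jaw":128},{"x":0,"y":0,"z":0,"ax":0,"ay":0,"az":0,"jaw":128}]'
```

```text
time_s: 11.95
tcp_pos: [0.6084, -0.3592, 0.1283]
ee_rot: [[-1.0, 0.022, 0.008], [0.023, 1.0, 0.001], [-0.008, 0.001, -1.0]]
wrist_force: [0.7, 1.0, -1.0]
gripper_width: 0.495
```

```bash
python3 -m inch '[{"x":-0.2,"y":0.18,"z":-0.35,"ax":0,"ay":0.05,"az":0,"jaw":128},{"x":0,"y":0,"z":-0.2,"ax":0,"ay":0,"az":0,"jaw":128},{"x":0,"y":0,"z":0,"ax":0,"ay":0,"az":0,"jaw":128}]'; python3 - <<'E'
from h import *
i=capture("side");crop(i,300,185,130,105,6,"pics/side9c.png")
E
```

```text
time_s: 12.32
tcp_pos: [0.5962, -0.3489, 0.0926]
ee_rot: [[-1.0, 0.029, -0.001], [0.029, 1.0, 0.001], [0.001, 0.001, -1.0]]
wrist_force: [-0.4, 0.4, 0.4]
gripper_width: 0.492
```

View pics/side9c.png

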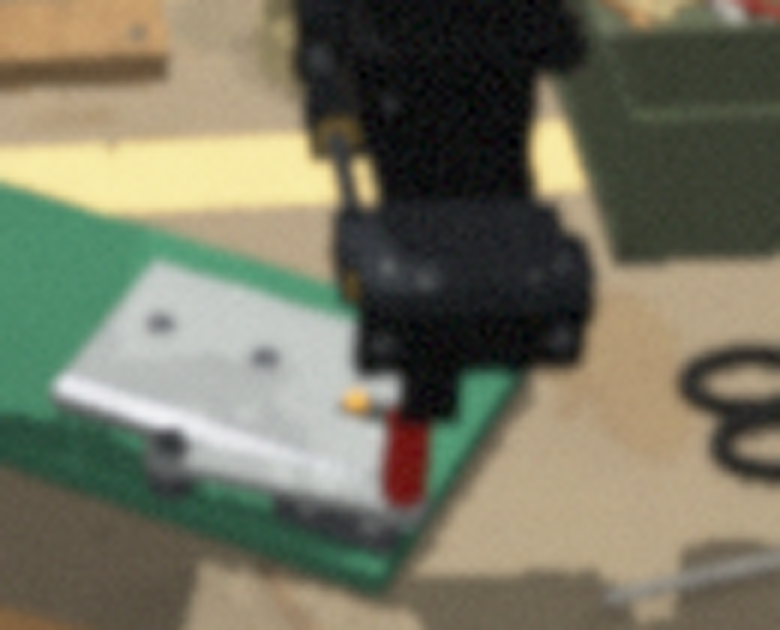

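```bash
python3 - <<'E'
from h import *
p=camera_params("side")
f=lambda X:((proj(p,X)-[300,185])*6).round()
print(f((.5954,-.3479,.034)),f((.5954,-.3479,.074)),f((.5962,-.3489-.022,.0926)),f((.5962,-.3489-.030,.0926)))
b=cv2.imread("pics/side8c.png")
print(back(p,(300+475/7,205+345/7),.074), back(p,(300+405/6,185+490/6),.034))
E
```

```text
[402. 496.] [409. 412.] [426. 413.] [430. 428.]
[ 0.59442148 -0.34994367  0.074     ] [ 0.59711719 -0.34479256  0.034     ]
```

```bash
python3 -m inch '[{"x":0,"y":0,"z":-0.4,"ax":0,"ay":0,"az":0,"jaw":128},{"x":0,"y":0,"z":-0.38,"ax":0,"ay":0,"az":0,"jaw":128},{"x":0,"y":0,"z":0,"ax":0,"ay":0,"az":0,"jaw":176},{"x":0,"y":0,"z":0,"ax":0,"ay":0,"az":0,"jaw":176},{"x":0,"y":0,"z":0,"ax":0,"ay":0,"az":0,"jaw":176}]'
```

```text
time_s: 13.0
tcp_pos: [0.6012, -0.3507, 0.0532]
ee_rot: [[-1.0, 0.028, 0.012], [0.028, 1.0, -0.005], [-0.012, -0.005, -1.0]]
wrist_force: [0.1, 0.6, 0.2]
gripper_width: 0.325
```

```bash
python3 -m inch '[{"x":0.0,"y":0.33,"z":-0.1,"ax":0,"ay":0.05,"az":0.4,"jaw":176},{"x":0,"y":0.36,"z":0,"ax":0,"ay":0,"az":0.6,"jaw":176},{"x":-0.06,"y":0.37,"z":0,"ax":0,"ay":0,"az":0.6,"jaw":176}]'
```

```text
time_s: 13.38
tcp_pos: [0.601, -0.2891, 0.0513]
ee_rot: [[-0.967, -0.255, 0.015], [-0.256, 0.967, -0.008], [-0.013, -0.011, -1.0]]
wrist_force: [0.2, -1.3, -0.6]
gripper_width: 0.312
```

```bash
python3 -m inch '[{"x":-0.14,"y":0.32,"z":0,"ax":0,"ay":0.08,"az":0.7,"jaw":176},{"x":-0.2,"y":0.27,"z":0,"ax":0,"ay":0,"az":0.7,"jaw":176},{"x":-0.18,"y":0.17,"z":0,"ax":0,"ay":0,"az":0.6,"jaw":176}]'
python3 - <<'E'
from h import *
i=capture("side");crop(i,300,185,130,105,6,"pics/side10c.png")
E
```

```text
time_s: 13.75
tcp_pos: [0.5724, -0.2423, 0.0551]
ee_rot: [[-0.813, -0.582, 0.012], [-0.582, 0.813, -0.008], [-0.005, -0.013, -1.0]]
wrist_force: [0.0, -1.6, -0.9]
gripper_width: 0.309
```

View pics/side10c.png

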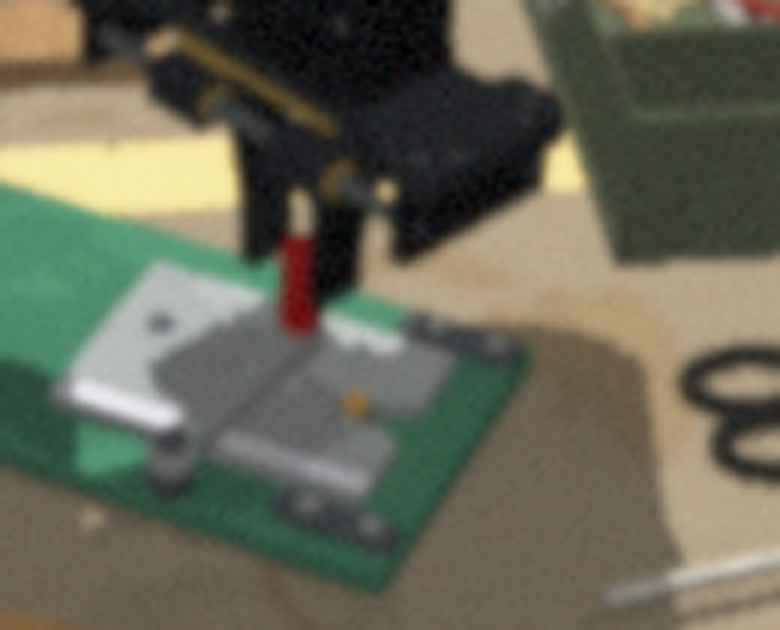

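```bash
python3 -m inch '[{"x":-0.13,"y":0.07,"z":-0.12,"ax":0,"ay":0.05,"az":0.3,"jaw":176},{"x":-0.08,"y":0.05,"z":0,"ax":0,"ay":0,"az":0,"jaw":176},{"x":-0.05,"y":0.03,"z":0,"ax":0,"ay":0,"az":0,"jaw":176}]'
```

```text
time_s: 14.18
tcp_pos: [0.5613, -0.2351, 0.0515]
ee_rot: [[-0.781, -0.624, 0.017], [-0.624, 0.781, -0.012], [-0.006, -0.02, -1.0]]
wrist_force: [7.3, -9.2, -9.2]
gripper_width: 0.316
```

```bash
python3 -m inch '[{"x":-0.02,"y":0.01,"z":0,"ax":0,"ay":0,"az":0,"jaw":176},{"x":0.06,"y":-0.03,"z":0,"ax":0,"ay":0,"az":0,"jaw":140},{"x":0,"y":0,"z":0,"ax":0,"ay":0,"az":0,"jaw":120},{"x":0,"y":0,"z":0.5,"ax":0,"ay":0,"az":0,"jaw":120},{"x":0,"y":0,"z":0.9,"ax":0,"ay":0,"az":0,"jaw":120},{"x":0,"y":0,"z":0.9,"ax":0,"ay":0,"az":0,"jaw":120},{"x":-0.9,"y":0.6,"z":0.3,"ax":0,"ay":0,"az":0,"jaw":120},{"x":-0.9,"y":0.6,"z":0,"ax":0,"ay":0,"az":0,"jaw":120},{"x":-0.9,"y":0.6,"z":0,"ax":0,"ay":0,"az":0,"jaw":120}]'
python3 - <<'E'
from h import *
i=capture("side");crop(i,255,185,180,145,4,"pics/side11c.png")
i=capture("top");crop(i,250,160,130,125,6,"pics/top11c.png");cv2.imwrite("pics/top11.png",i[:,:,::-1])
E
```

```text
time_s: 15.3
tcp_pos: [0.4082, -0.1325, 0.2108]
ee_rot: [[-0.788, -0.616, 0.019], [-0.616, 0.788, -0.011], [-0.008, -0.021, -1.0]]
wrist_force: [0.9, 0.9, 0.4]
gripper_width: 0.528
```

View pics/top11c.png

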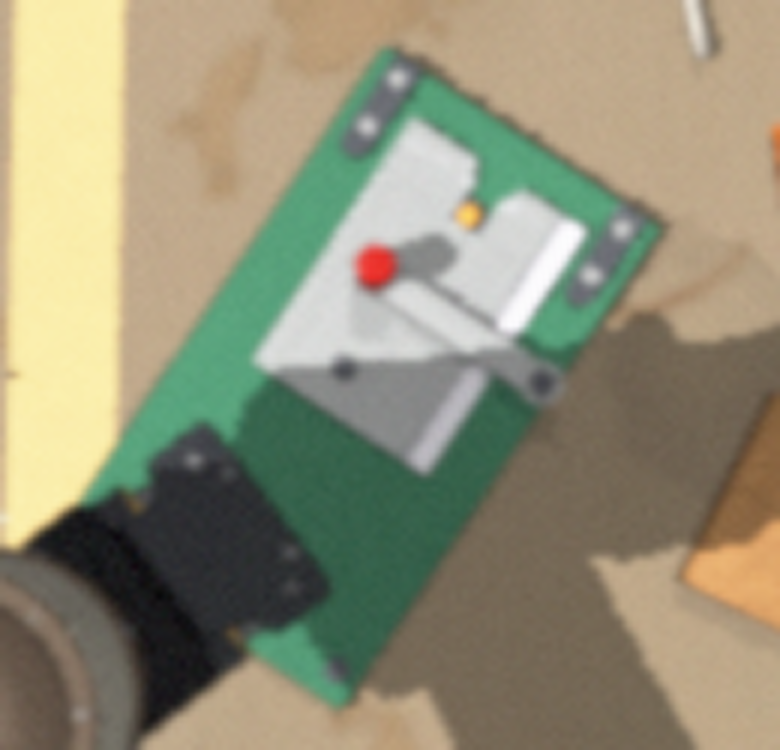

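View pics/side11c.png

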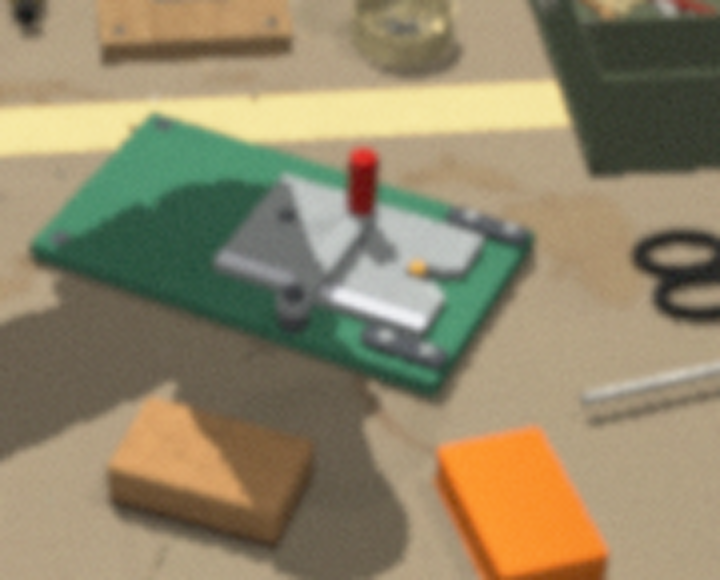

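View pics/top11.png

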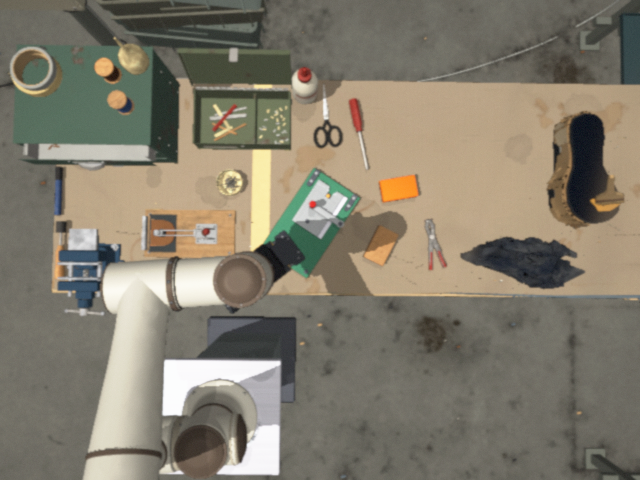

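```bash
cat >>q2.py <<'E'
k2=B(376,267,.074);d=(k2-pv)[:2];print(k2,np.linalg.norm(d),"keeper rad",th+np.pi/2-np.arctan2(d[1],d[0]))
s=camera_params("side");k3=back(s,(255+363/4,185+157/4),.074);d=(k3-pv)[:2];print(k3,th+np.pi/2-np.arctan2(d[1],d[0]))
# arm-line at z=.034 direct: arm end centre below knob
E
python3 q2.py|sed 1,/---/d
```

```text
-31.96676396151168 [ 0.55524586 -0.2592932 ] [0.00035426 0.00057531 0.00055116 0.00068773] [ 0.03256937 -0.00073064]
notch [ 0.59087678 -0.28152914] pin [ 0.59076679 -0.28008184  0.024     ] [ 0.00011    -0.00144731] yaw rel 0.9396630401091121
[ 0.51646878 -0.31388202  0.034     ] [ 0.5953843 -0.3478815  0.074    ] -23.308012899456813
[ 0.56233378 -0.23946559  0.074     ] 0.08741511948335536 keeper rad -0.021985796187265816
[ 0.56225386 -0.24063099  0.074     ] -0.015694860349864115
```

```bash
python3 -m inch '[{"x":0,"y":0,"z":0,"ax":0,"ay":0,"az":0,"jaw":120},{"x":0,"y":0,"z":0,"ax":0,"ay":0,"az":0,"jaw":120}]'; python3 -c "
from station import *
finish_job()"
```

```text
time_s: 15.65
tcp_pos: [0.4038, -0.1313, 0.2112]
ee_rot: [[-0.786, -0.618, 0.017], [-0.618, 0.786, -0.01], [-0.007, -0.018, -1.0]]
wrist_force: [0.9, 1.0, -0.3]
gripper_width: 0.529
the job is handed in; nothing more can be done
```

The job is done and handed in at 15.7 s, well inside the 64 s limit; no verdict was reported.

- **Cork block:** I lifted it off the blade and set it down on the bench to the right of the holder. It looks flat in the side view and is well clear of the blade and holder.
- **Blade:** I pushed it along the holder with both fingers on its blunt end until it stopped against the pin at about 10 N. In the top view the notch is about 1.5 mm from the pin and the blade about 0.9° (0.016 rad) off straight. After the keeper was shut the blade looked unmoved, though I did not re-measure it.
- **Keeper:** I swung it round by the knob until it stopped at about 12 N. Both cameras put it at about -0.02 rad, which is shut within measuring error.
- **Bystanders:** the tack tin and pincers are at the same pixels in the last top picture. The arm hid the cement tube in that picture, so I could not check it there, but the arm never worked near it. The orange look-alike was not touched.

At hand-in the gripper was empty and clear of everything, about 0.21 m above the bench. My first move command was refused because rows need every key; the arm did not move, and no other check failed or disagreed.

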